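# Load the drive and slide the recorder's hatch home

## Robot

A 6-joint arm with a two-finger parallel gripper is mounted at the origin on the work surface. World frame = base frame: x ahead of the robot, y to its left, z up, the work surface at z = 0. Lengths are in m, angles in degrees, forces in N, time in s.
With the tool pointing down it reaches from about 0.375 to 0.825 m from the base axis. Payload 5.5 kg.
Tool frame: the origin (TCP) lies on the centre line of the jaws, within the pads' length; the fingertips stand r.tip_reach ahead of it and the grasp point (between the pads) is the TCP (r.tip_reach is the distance from the TCP to the fingertips, in m); z points along the fingers, x is the direction in which the jaws open and shut, and the axes are right-handed (so a half turn about z gives the same grasp; the last joint's range is limited). The gripper opens to 85 mm and grips with 20 to 120 N. Pads are 22 mm wide; open, the fingers measure 114 mm over their backs; the gripper's body (76 mm by 85 mm) begins 54 mm behind the grasp point. The pads swing forward as they close: fully open they stand 13 mm farther back than shut.
Start: joints at [70.13, 17.962, -2.699, 69.339, 0, 90], TCP at [0.204, 0.564, 0.25] pointing down, gripper open.
Joint ranges: [-152.73, 152.73], [-39.44, 99.34], [-58.76, 71.6], [-118.89, 123.64], [-81.53, 83.1], [-180, 180]. Speed limits (degrees/s): [136.94, 136.94, 172.46, 180, 180, 180].

## Interface

Orientations are given as a 3x3 rotation matrix whose columns are the frame's x, y, z axes.
In Python, from station import r gives the robot as it stands.
- The arm moves only by the tool play_rows, never from a script. Its argument "rows" is a list of rows, each a list of 3 entries, a list of its own where there are three numbers: the finger opening in mm, from 0 to 85.4, then the shift along the tool's x, y, z in mm, then the turn, a rotation vector about the tool's x, y, z in degrees. In form: [[jaw, [x, y, z], [ax, ay, az]], ...]. A call has 1 to 12 rows; each row shifts and turns the commanded pose from where the row before left it, along the tool's axes as they then stand; what a row does not reach is not made up. A row lasts 1/12 s, in which the tool goes at most 41.7 mm and 7.16 degrees, less where a joint would pass 70% of its speed; a pose out of reach is approached as far as the arm can. A call with a gripper value outside its range is refused whole. The fingers move at their own pace and stop on an object; "newtons" is the grip in N (left out, the last holds). Time passes only in rows, so rows that do not move let the fingers close. It gives the time, the measured TCP pose, the force and the opening at its end, in the units of the state.
- r.get_state(): the state, without advancing time (a new reading comes with each control period).
- r.capture(name): name is "scene" or "top" or "wrist"; returns a dict with "img" (384x512x3 uint8, blue, green, red), "z_map" (384x512 float32, m along the optical axis (not along the pixel's ray), 0 where there is no reading), "camera_matrix" (3x3 intrinsics, pixels), "R" (3x3) and "t" (3): a world point X has camera coordinates R X + t; the wrist camera has in their place "mount" (4x4, takes a point from camera to tool coordinates, whose origin is the TCP and whose axes are the tool frame's). Camera axes: x right, y down, z forward; pixel columns grow to the right and rows downward; lengths in m; the calibration is good to about 2 mm. A picture is of the moment at which its call begins: read the wrist's pose just before it.
- r.job_done(): hands the job in, once; it reports no verdict.
Trained networks look in a picture, given as the dict that the camera call returned (one of the last four; its "shot" number tells which), for a name from the list of things; names that differ only in an ending like _2 or _b are one class to them, and where a whole thing is asked for, a point or a joint stands for the part that bears it (a point fixed in the world has none). Each returns a list of dicts, best first, with "conf" (0 to 1); they miss things now and then, are a little off and sometimes report something else, mostly with a low value. They report only what shows in the picture. A call takes as long as a camera call. They do not tell look-alikes from the thing itself.
- r.boxes_of(picture, thing): "position" ([column, row] in pixels, amid what is visible of it).
The state is a dict: "time": time; "joint_pos": joint angles; "joint_velocities": joint speeds; "tau": joint torques, N m; "eef_pos": TCP position; "eef_rot": TCP orientation; "wrist_force": force on the tool from outside, world axes, zero at the start; "torque": the same for the moment, N m; "grip_width": finger opening in m.
Only numpy, scipy, OpenCV 4.12 (cv2) and the standard library are available. Lean on these libraries where they do the work, as an engineer would, in place of code of your own. Each camera call takes 0.05 s, during which the arm holds its last target.

## Task

Put the drive cartridge flat into the open bay of the recorder, then push the sliding hatch along its track over the bay until it is fully home against the closing frame, with the rubber seal squashed flat and staying so when you let go. Press it home firmly but gently: do not force the sprung frame bar back. Leave the cup, the screwdriver and the old drive where they are.

Things in the scene. Friction and masses are not known exactly. Their poses are not given: they have to be found in the camera images.
- recorder: Recorder chassis: low dark metal box fixed to the bench, 150 mm (x) by -140 to +155 mm (y), top face 54 mm high. Origin on its underside; z up. The hatch track runs along its y between two aluminium side rails 66 mm high; the hatch closes towards its +y. An open bay, 100 (x) by 83 (y) mm, lies in the +y half. At the +y end stands the closing frame: a bracket, a bar across the track and a black seal.
- bay (a point): Centre of the floor of the bay, 20 mm above the bench; axes as the recorder's. The floor lies 34 mm below the recorder's top face and 36.5 mm below the hatch's underside.
- drive_center (a point): Centre of the drive cartridge: a plain steel block 32 (its x) by 72 (its y) by 30 mm tall, about 0.15 kg, paper label on top, lying flat on the bench left or right of the recorder. In the bay it fits well with its 72 mm side along the recorder's y, either way round; it need not be centred.
- hatch_pull (a point): Centre of the hatch's pull: a black upright bar 70 (x, across the track) by 12 (y, along it) by 26 mm tall, its top 87.5 mm above the bench, on the hatch, a grey metal plate 118 (x) by 5 mm that reaches 52.5 mm to +y and 64.5 mm to -y of the pull, top face 61.5 mm above the bench. Axes as the recorder's.
- hatch (a joint): How far the hatch is open (m), growing towards the recorder's -y. Starts at 0.088 to 0.110, bay uncovered. Fully home lies anywhere from -0.026 to +0.008: the frame's bracket is set differently each time, its place is not measured and must be felt. About 5 N slides the hatch slowly; it stays where it is left.
- frame_bar (a joint): How far the sprung aluminium frame bar (108 mm wide, top 78 mm high) is pushed back to the recorder's +y, in m: 0 free, 8 N per mm. The rubber seal on it gives 3 mm and is flat at 3 N; then all push goes into the bar. The 5 N of track friction comes on top: a push of 10 to 15 N on the hatch shuts it well; friction then keeps seal and bar pressed (about 0.0006); above 18 N (0.0017) is forcing.
- screw_cup: A small grey cup, 64 mm wide, 50 mm high, standing on the bench on the side of the recorder where the drive is not; origin at its underside. To be left alone.
- screwdriver: A screwdriver with an orange handle, lying on the bench beyond the recorder, along its own x. To be left alone.
- old_drive: An opened old disk drive, 102 by 147 by 23 mm, lying on the bench beyond the recorder; origin at the centre of its underside. To be left alone.
Not all that is in view belongs to the job. Leave any blue or red look-alike of the part that bears drive_center alone.

How it is judged (in metres and radians):
On the way, in this order (a step that is already met when the one before it is completed fails the run):
1. the drive cartridge lies flat in the bay, let go (x of drive_center in the frame of bay between -0.038 and 0.038 m and y of drive_center in the frame of bay between -0.03 and 0.03 m and z of drive_center in the frame of bay below 0.019 m and angle between drive_center's own z axis and vertical below 0.12 rad and contact force between the fingers and drive below 0.1 N), for 0.2 s.
2. the hatch is shut against the frame squashing the seal and pressed against the frame bar, which gives by more than 0.5 mm (a push of about 9 N) (value of joint frame_bar above 0.0005 m), for 0.2 s.
At the end, for the whole second after the job is handed in: The drive cartridge lies flat (within 0.12 rad) on the floor of the bay, and the hatch is at rest, shut against the frame, holding the rubber seal squashed (by more than 2 mm of its 3 mm) and with it the frame bar pressed back by more than 0.3 mm (x of drive_center in the frame of bay between -0.038 and 0.038 m and y of drive_center in the frame of bay between -0.03 and 0.03 m and z of drive_center in the frame of bay below 0.019 m and angle between drive_center's own z axis and vertical below 0.12 rad and value of joint frame_bar above 0.0003 m and value of joint hatch below 0.01 m and velocity of joint hatch between -0.005 and 0.005 m/s); the robot touches nothing.
It fails at once if the frame bar is forced back more than 1.7 mm (a push of over 18 N on the hatch) (value of joint frame_bar above 0.0017 m).
It fails at once if the cup is moved by more than 25 mm (distance of screw_cup from where it was at the start of the episode above 0.025 m).
It fails at once if the screwdriver is moved by more than 25 mm (distance of screwdriver from where it was at the start of the episode above 0.025 m).
It fails at once if the old drive is moved by more than 25 mm (distance of old_drive from where it was at the start of the episode above 0.025 m).
It also fails if it takes over 72 s, if anything falls off the work surface, if the arm or the gripper's body presses on something with over 40 N, if the wrist force passes 120 N, or if a joint passes its speed limit or range.

## Working session

There is one attempt and no reset: what is moved stays moved. The work goes in short steps, Python scripts to look and compute and a tool call to move; the robot and the scene stay as the last step left them, time stands still between calls to the robot, and variables do not carry over. Pictures are saved under pics/ and viewed, and the job is handed in when it is done.

Besides the shell and the picture viewer there is one more tool, called after "Emit:" as name([rows], argument=value, ...), one row to a line, values as JSON. play_rows: Moves the arm, as the interface text tells. Its arguments: {"type":"object","properties":{"rows":{"type":"array"},"newtons":{"type":"number"}},"required":["rows"]}

```bash
mkdir -p pics; ls; cat > h.py <<'E'
import numpy as np, cv2, json
from station import r
def px2w(c,u,v,z=None):
    K=c["camera_matrix"];R=np.array(c["R"]);t=np.array(c["t"])
    d=np.linalg.inv(K)@np.array([u,v,1.0])
    o=-R.T@t; dw=R.T@d
    if z is None:
        Z=c["z_map"][int(round(v)),int(round(u))]; return o+dw*Z
    return o+dw*(z-o[2])/dw[2]
E
python3 - <<'E'
from h import *
s=r.get_state();print({k:np.round(v,4).tolist() for k,v in s.items()},r.tip_reach)
for n in("top","scene"):
    c=r.capture(n);cv2.imwrite(f"pics/{n}0.png",c["img"])
    np.savez(f"{n}0.npz",**{k:c[k] for k in("img","z_map","camera_matrix","R","t")})
    for th in("recorder","drive_center","hatch_pull","screw_cup","screwdriver","old_drive","frame_bar","bay"):
        try:
            for b in r.boxes_of(c,th)[:4]:
                u,v=b["position"];print(n,th,round(b["conf"],2),np.round([u,v]),np.round(px2w(c,u,v),3))
        except Exception as e: print(th,e)
E
```

```text
pics
{'time': 0.0, 'joint_pos': [70.1305, 18.0044, -2.7531, 69.3389, 0.0009, 89.9998], 'joint_velocities': [0.0162, 0.0186, -0.0805, -0.1025, -0.0215, 0.0042], 'tau': [0.0013, -53.959, 33.975, 0.0191, 0.0001, -0.0], 'eef_pos': [0.2037, 0.5638, 0.2494], 'eef_rot': [[0.3399, 0.9405, -0.0006], [0.9405, -0.3399, -0.0016], [-0.0017, -0.0, -1.0]], 'wrist_force': [0.8569, 0.6451, -0.4228], 'torque': [0.0069, 0.0663, -0.0041], 'grip_width': 0.0855} 0.019
top recorder 0.64 [253. 192.] [ 0.558 -0.035  0.054]
top drive_center 0.97 [362. 286.] [ 0.355 -0.293  0.031]
top drive_center 0.92 [401. 222.] [ 0.505 -0.388  0.032]
top drive_center 0.87 [310. 258.] [ 0.411 -0.174  0.031]
top drive_center 0.64 [359. 241.] [ 0.455 -0.287  0.03 ]
top hatch_pull 0.74 [280. 189.] [ 0.559 -0.095  0.089]
top hatch_pull 0.63 [251. 191.] [ 0.559 -0.03   0.057]
top hatch_pull 0.21 [309. 110.] [ 0.787 -0.168  0.022]
top screw_cup 0.86 [110. 242.] [0.43  0.307 0.004]
top old_drive 0.59 [304. 110.] [ 0.785 -0.156  0.022]
top frame_bar 0.94 [211. 190.] [0.554 0.061 0.079]
top bay 0.58 [254. 190.] [ 0.563 -0.036  0.053]
scene recorder 0.87 [262. 200.] [ 0.581 -0.051  0.061]
scene drive_center 0.91 [140. 175.] [ 0.369 -0.304  0.033]
scene drive_center 0.9 [155. 202.] [ 0.462 -0.291  0.027]
scene drive_center 0.77 [114. 236.] [ 0.521 -0.405  0.032]
scene drive_center 0.73 [164. 242.] [ 0.581 -0.301  0.03 ]
scene hatch_pull 0.59 [238. 200.] [ 0.56  -0.104  0.064]
scene hatch_pull 0.41 [385. 257.] [0.812 0.161 0.024]
scene screw_cup 0.84 [352. 126.] [0.409 0.304 0.008]
scene screwdriver 0.94 [386. 262.] [0.827 0.156 0.026]
scene old_drive 0.95 [249. 301.] [ 0.79  -0.169  0.023]
scene frame_bar 0.92 [302. 179.] [0.569 0.062 0.077]
scene bay 0.62 [262. 199.] [ 0.579 -0.051  0.065]
```

```bash
python3 - <<'E'
import cv2
a=cv2.imread("pics/top0.png");b=cv2.imread("pics/scene0.png")
cv2.imwrite("pics/top0b.png",cv2.resize(a,(800,600)))
cv2.imwrite("pics/top0crop.png",cv2.resize(a[130:330,180:430],None,fx=3,fy=3,interpolation=2)[:600,:750])
E
```

```text
(no output)
```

View pics/top0b.png

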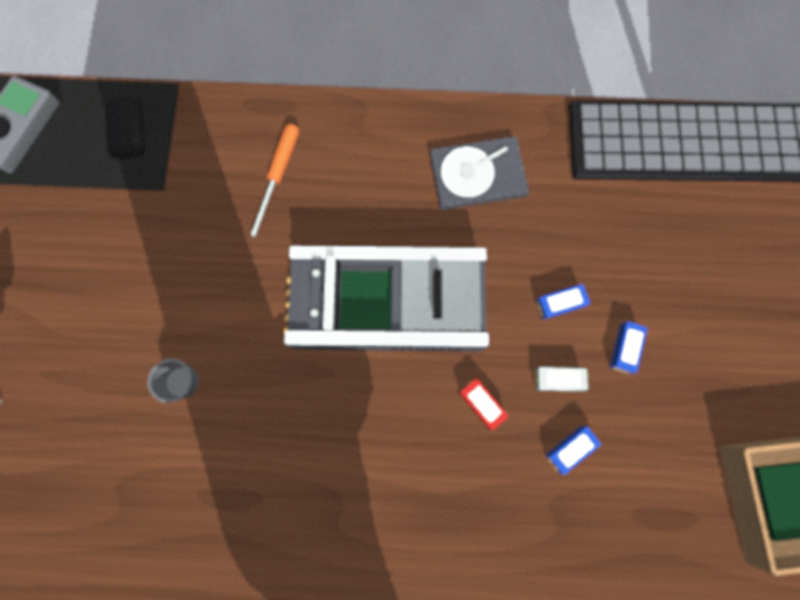

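View pics/top0crop.png

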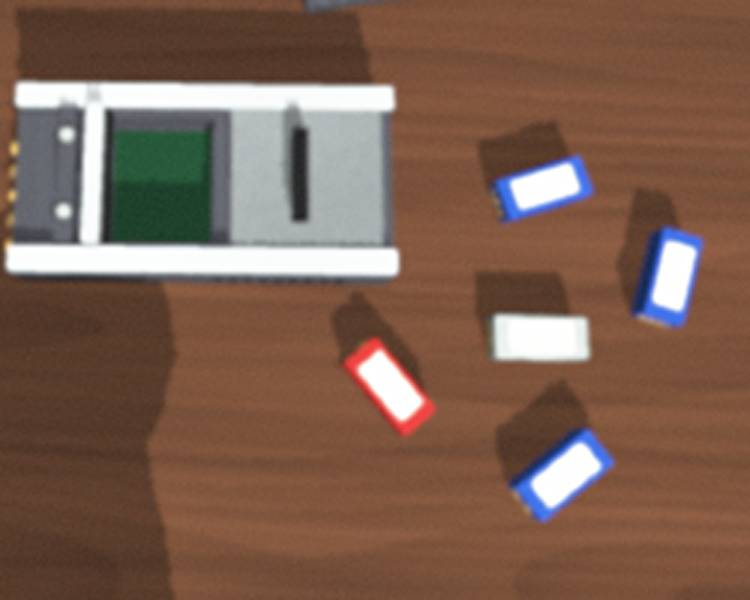

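View pics/scene0.png

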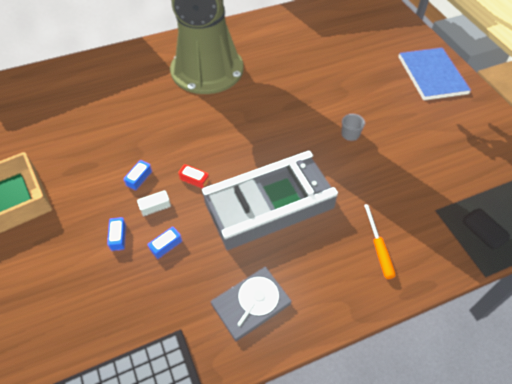

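The top picture (512-wide pixels) shows five cartridge-like things: blue at (361,192), (403,222) and (367,288), red at (310,258), and plain steel at (360,242). The steel one fits the description because it is plain metal with a paper label, and the enlarged crop confirms it. The hatch is open towards image right (world -y), and the frame is at the left (+y). Next I'll get exact poses from the depth map.

```bash
cat > m.py <<'E'
from h import *
def cloud(c):
    K=c["camera_matrix"];R=np.array(c["R"]);t=np.array(c["t"]);Z=c["z_map"]
    v,u=np.mgrid[0:Z.shape[0],0:Z.shape[1]]
    P=np.stack([(u-K[0,2])/K[0,0]*Z,(v-K[1,2])/K[1,1]*Z,Z],-1)
    return (P-t)@R
def rect(m,P,name):
    m=m&(P[...,2]>-1)
    q=P[m];(cx,cy),(w,h),a=cv2.minAreaRect((q[:,:2]*1000).astype(np.float32))
    print(name,len(q),"c",round(cx,1),round(cy,1),"wh",round(w,1),round(h,1),"ang",round(a,2),"z",np.round(np.percentile(q[:,2],[5,50,95])*1000,1),"mean",np.round(q[:,:2].mean(0)*1000,1))
E
python3 - <<'E'
from m import *
c=dict(np.load("top0.npz"));P=cloud(c);X,Y,Z=P[...,0],P[...,1],P[...,2]
near=lambda x,y,d:(abs(X-x)<d)&(abs(Y-y)<d)
rect(near(.455,-.287,.052)&(Z>.022)&(Z<.04),P,"drive")
rect(near(.558,-.095,.05)&(Z>.075),P,"pull")
rect((abs(X-.56)<.1)&(abs(Y+.03)<.2)&(Z>.045),P,"rec")
rect((abs(X-.6)<.1)&(abs(Y+.03)<.2)&(Z>.0635)&(Z<.072)&(X>.6),P,"rail+")
rect((abs(X-.5)<.1)&(abs(Y+.03)<.2)&(Z>.0635)&(Z<.072)&(X<.52),P,"rail-")
rect((abs(X-.56)<.055)&(abs(Y+.0)<.06)&(Z>.012)&(Z<.03),P,"bayfloor")
rect((abs(X-.56)<.052)&(abs(Y-.06)<.05)&(Z>.073),P,"bar")
rect((abs(X-.56)<.052)&(abs(Y+.1)<.09)&(Z>.058)&(Z<.065),P,"hatch")
# colour based refine for drive
K=c["camera_matrix"]
hsv=cv2.cvtColor(c["img"],cv2.COLOR_BGR2HSV)
m=((hsv[...,1]<60)&(hsv[...,2]>120)&near(.455,-.287,.06)).astype(np.uint8)
q=np.argwhere(m)[:,::-1].astype(np.float32);print(cv2.minAreaRect(q),len(q))
for n in [cv2.boxPoints(cv2.minAreaRect(q))]:
    for u,v in n: print(np.round(px2w(c,u,v,.03),4))
E
```

```text
drive 438 c 454.8 -289.6 wh 30.7 72.6 ang 2.15 z [27.  29.8 32.3] mean [ 454.5 -288.4]
pull 185 c 566.0 -94.2 wh 68.7 11.7 ang 2.04 z [83.7 87.3 90.2] mean [565.2 -94.2]
rec 6587 c 563.9 -20.5 wh 149.4 295.2 ang 1.71 z [53.  62.5 78.5] mean [561.7 -27.5]
rail+ 934 c 619.1 -18.8 wh 39.1 294.8 ang 0.71 z [64.  66.1 68.7] mean [627.3 -21.3]
rail- 995 c 506.8 -21.9 wh 31.5 294.6 ang 1.77 z [64.  66.1 68.6] mean [500.5 -19.9]
bayfloor 1333 c 566.2 14.0 wh 95.8 82.4 ang 1.75 z [18.6 21.  23.7] mean [566.6  14. ]
bar 374 c 559.7 74.4 wh 103.9 33.9 ang 1.92 z [73.3 77.9 80.6] mean [559.1  70.5]
hatch 1928 c 560.2 -90.2 wh 103.5 153.4 ang 0.26 z [59.5 61.6 63.9] mean [ 559.6 -101.2]
((360.0, 242.0), (16.0, 32.0), 90.0) 521
[ 0.4707 -0.2528  0.03  ]
[ 0.4738 -0.3282  0.03  ]
[ 0.4366 -0.3271  0.03  ]
[ 0.4335 -0.2524  0.03  ]
```

Emit:
play_rows([
  [55,[0,0,0],[0,0,6.83]],
  [55,[0,0,0],[0,0,6.83]],
  [55,[0,0,0],[0,0,6.83]],
  [55,[0,0,0],[0,0,6.83]],
  [55,[0,0,0],[0,0,6.83]],
  [55,[0,0,0],[0,0,6.83]],
  [55,[0,0,0],[0,0,6.83]],
  [55,[0,0,0],[0,0,6.83]],
  [55,[0,0,0],[0,0,6.83]],
  [55,[0,0,0],[0,0,6.83]],
], newtons=40)

```text
time: 1.73
eef_pos: [0.2039, 0.5643, 0.2503]
eef_rot: [[1.0, 0.026, 0.0], [0.026, -1.0, 0.0], [0.0, -0.0, -1.0]]
wrist_force: [0.1, 0.4, -0.3]
grip_width: 0.0546
```

Emit:
play_rows([
  [55,[23.6,32.2,0],[0,0,0]],
  [55,[23.6,32.2,0],[0,0,0]],
  [55,[23.6,32.2,0],[0,0,0]],
  [55,[23.6,32.2,0],[0,0,0]],
  [55,[23.6,32.2,0],[0,0,0]],
  [55,[23.6,32.2,0],[0,0,0]],
  [55,[23.6,32.2,0],[0,0,0]],
  [55,[23.6,32.2,0],[0,0,0]],
  [55,[23.6,32.2,0],[0,0,0]],
  [55,[23.6,32.2,0],[0,0,0]],
  [55,[0,0,0],[0,0,0]],
])

```text
time: 2.65
eef_pos: [0.4537, 0.245, 0.2505]
eef_rot: [[1.0, 0.025, 0.002], [0.025, -1.0, -0.002], [0.002, 0.002, -1.0]]
wrist_force: [-1.3, 0.7, 0.4]
grip_width: 0.0548
```

Emit:
play_rows([
  [55,[-1,38.5,0],[0,0,0]],
  [55,[-1,38.5,0],[0,0,0]],
  [55,[-1,38.5,0],[0,0,0]],
  [55,[-1,38.5,0],[0,0,0]],
  [55,[-1,38.5,0],[0,0,0]],
  [55,[-1,38.5,0],[0,0,0]],
  [55,[-1,38.5,0],[0,0,0]],
  [55,[-1,38.5,0],[0,0,0]],
  [55,[-1,38.5,0],[0,0,0]],
  [55,[-1,38.5,0],[0,0,0]],
  [55,[-1,38.5,0],[0,0,0]],
  [55,[-1,38.5,0],[0,0,0]],
])

```text
time: 3.65
eef_pos: [0.4527, -0.2137, 0.2506]
eef_rot: [[0.999, 0.032, 0.001], [0.032, -0.999, 0.0], [0.001, 0.0, -1.0]]
wrist_force: [0.8, -0.3, -0.0]
grip_width: 0.0551
```

Emit:
play_rows([
  [55,[0,38.5,0],[0,0,0]],
  [55,[0,38.5,0],[0,0,0]],
  [55,[0,0,30],[0,0,0]],
  [55,[0,0,30],[0,0,0]],
  [55,[0,0,30],[0,0,0]],
  [55,[0,0,20],[0,0,0]],
  [55,[0,0,0],[0,0,0]],
  [55,[0,0,0],[0,0,0]],
])

```text
time: 4.32
eef_pos: [0.4547, -0.2884, 0.1397]
eef_rot: [[0.999, 0.032, -0.002], [0.032, -0.999, 0.001], [-0.002, -0.001, -1.0]]
wrist_force: [0.7, 0.0, 0.8]
grip_width: 0.0551
```

```bash
cat > w.py <<'E'
from m import *
def wrist(name):
    s=r.get_state();c=r.capture("wrist");cv2.imwrite(f"pics/{name}.png",c["img"])
    M=np.array(c["mount"]);T=np.eye(4);T[:3,:3]=s["eef_rot"];T[:3,3]=s["eef_pos"];W=T@M
    c["R"]=W[:3,:3].T;c["t"]=-W[:3,:3].T@W[:3,3]
    return s,c,cloud(c)
E
python3 - <<'E'
from w import *
s,c,P=wrist("w1");X,Y,Z=P[...,0],P[...,1],P[...,2]
print(np.round(s["eef_pos"],4),np.array(c["mount"]).round(3).tolist(), c["z_map"].min())
m=(abs(X-.455)<.05)&(abs(Y+.289)<.06)&(Z>.024)&(Z<.036)
rect(m,P,"drive");print(r.boxes_of(c,"drive_center")[:3])
E
```

```text
[ 0.4547 -0.2884  0.1397] [[1.0, 0.001, -0.001, 0.001], [-0.0, 0.964, 0.266, -0.068], [0.001, -0.266, 0.964, -0.123], [0.0, 0.0, 0.0, 1.0]] 0.0
drive 3634 c 455.1 -291.4 wh 32.0 71.7 ang 1.59 z [28.  29.3 30.5] mean [ 455.  -289.5]
[{'position': [257.4, 193.7], 'conf': 0.85}, {'position': [199.5, 38.6], 'conf': 0.84}, {'position': [131.6, 208.3], 'conf': 0.75}]
```

View pics/w1.png

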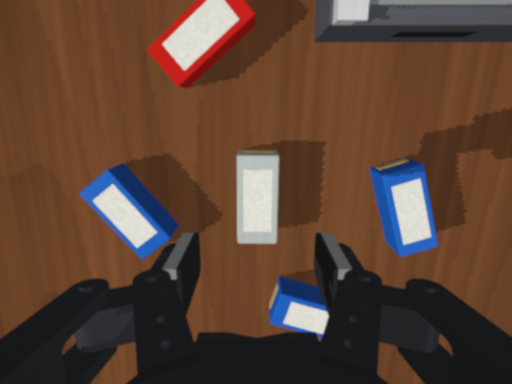

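The wrist picture shows the steel cartridge at (257,197), between the jaws, with the red and blue look-alikes clear of the fingers. Its measured size is 32.0 × 71.7 mm and its top is at 29 mm, which matches the description. Now I'll grasp it.

Emit:
play_rows([
  [55,[0.3,2.5,20],[0,0,0]],
  [55,[0,0,30],[0,0,0]],
  [55,[0,0,30],[0,0,0]],
  [55,[0,0,20],[0,0,0]],
  [55,[0,0,13.5],[0,0,0]],
  [55,[0,0,0],[0,0,0]],
  [30,[0,0,0],[0,0,0]],
  [25,[0,0,0],[0,0,0]],
  [25,[0,0,0],[0,0,0]],
  [25,[0,0,0],[0,0,0]],
  [25,[0,0,0],[0,0,0]],
  [25,[0,0,0],[0,0,0]],
], newtons=40)

```text
time: 5.42
eef_pos: [0.4573, -0.2926, 0.029]
eef_rot: [[0.999, 0.032, 0.003], [0.032, -0.999, -0.002], [0.003, 0.002, -1.0]]
wrist_force: [-0.0, 0.2, 6.8]
grip_width: 0.0312
```

Emit:
play_rows([
  [25,[0,0,-8],[0,0,0]],
  [25,[0,0,-20],[0,0,0]],
  [25,[0,0,-30],[0,0,0]],
  [25,[0,0,-30],[0,0,0]],
  [25,[0,0,-30],[0,0,0]],
  [25,[0,0,-12],[0,0,0]],
  [25,[0,0,0],[0,0,0]],
  [25,[0,0,0],[0,0,0]],
])

```text
time: 6.08
eef_pos: [0.4562, -0.2919, 0.1578]
eef_rot: [[0.999, 0.032, 0.002], [0.032, -0.999, -0.001], [0.002, 0.001, -1.0]]
wrist_force: [-0.1, -0.4, -1.3]
grip_width: 0.0309
```

```bash
python3 - <<'E'
from w import *
s,c,P=wrist("w2");X,Y,Z=P[...,0],P[...,1],P[...,2]
e=np.array(s["eef_pos"]);Q=(P-e)@np.array(s["eef_rot"]);print(e)
m=(abs(Q[...,0])<.017)&(abs(Q[...,1])<.06)&(abs(Q[...,2])<.03)
rect(m,Q*[1,1,1],"drive tool frame");print(np.percentile(Q[m],[2,50,98],axis=0).round(4))
E
```

```text
[ 0.45616895 -0.29188852  0.15779572]
drive tool frame 13023 c -0.0 -1.4 wh 34.0 72.8 ang 0.0 z [-15.3  -0.4   7.7] mean [-0.  -6.4]
[[-0.0163 -0.037  -0.0184]
 [ 0.0001 -0.0071 -0.0004]
 [ 0.016   0.0316  0.0163]]
```

View pics/w2.png

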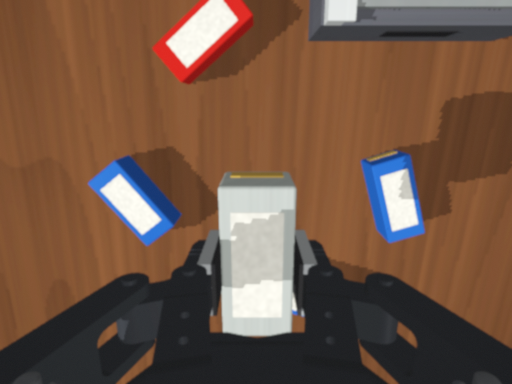

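Emit:
play_rows([
  [25,[11.6,-30.1,0],[0,0,0]],
  [25,[11.6,-30.1,0],[0,0,0]],
  [25,[11.6,-30.1,0],[0,0,0]],
  [25,[11.6,-30.1,0],[0,0,0]],
  [25,[11.6,-30.1,0],[0,0,0]],
  [25,[11.6,-30.1,0],[0,0,0]],
  [25,[11.6,-30.1,0],[0,0,0]],
  [25,[11.6,-30.1,0],[0,0,0]],
  [25,[11.6,-30.1,0],[0,0,0]],
  [25,[11.6,-30.1,0],[0,0,0]],
  [25,[0,0,0],[0,0,0]],
  [25,[0,0,0],[0,0,0]],
])

```text
time: 7.13
eef_pos: [0.561, 0.0144, 0.1548]
eef_rot: [[0.999, 0.035, -0.003], [0.035, -0.999, -0.0], [-0.003, 0.0, -1.0]]
wrist_force: [-1.1, 0.4, -2.8]
grip_width: 0.0311
```

Emit:
play_rows([
  [25,[0,0,20],[0,0,0]],
  [25,[0,0,20],[0,0,0]],
  [25,[0,0,20],[0,0,0]],
  [25,[0,0,0],[0,0,0]],
  [25,[0,0,0],[0,0,0]],
])

```text
time: 7.55
eef_pos: [0.5598, 0.0119, 0.0951]
eef_rot: [[1.0, 0.031, -0.005], [0.031, -1.0, -0.0], [-0.005, 0.0, -1.0]]
wrist_force: [0.2, 0.0, -1.3]
grip_width: 0.0314
```

```bash
python3 - <<'E'
from w import *
s,c,P=wrist("w3");X,Y,Z=P[...,0],P[...,1],P[...,2]
e=np.array(s["eef_pos"]);Q=(P-e)@np.array(s["eef_rot"]);print(e,s["wrist_force"])
m=(abs(Q[...,0])<.012)&(abs(Q[...,1])<.06)&(abs(Q[...,2]+.002)<.007)
rect(m,P,"drive")
m=(Z<.03)&(Z>.015)&(abs(X-.563)<.055)&(abs(Y-.014)<.06)
if m.sum()>5: rect(m,P,"floor")
c=r.capture("top");cv2.imwrite("pics/top3.png",cv2.resize(c["img"][130:250,170:330],None,fx=4,fy=4))
E
```

```text
[0.55975253 0.01185546 0.09511806] [ 0.20919742  0.04978051 -1.27783125]
drive 8432 c 559.7 12.9 wh 24.0 72.0 ang 1.76 z [94.4 95.6 96.6] mean [559.6  16.5]
floor 6253 c 563.7 7.2 wh 101.0 70.6 ang 1.67 z [18.7 20.  25.8] mean [569.3  16.5]
```

View pics/w3.png

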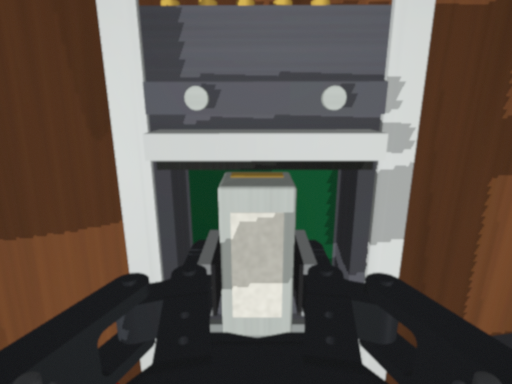

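View pics/top3.png

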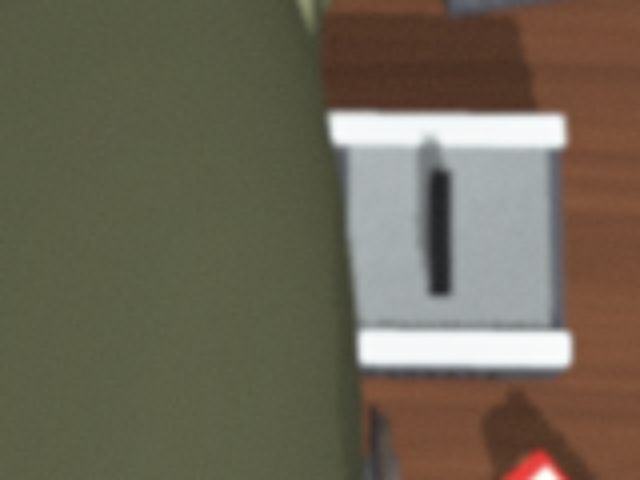

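```bash
python3 - <<'E'
from w import *
s,c,P=wrist("w4");X,Y,Z=P[...,0],P[...,1],P[...,2]
m=(abs(X-.563)<.045)&(abs(Y-.07)<.05)&(Z>.074)&(Z<.083)&(Y>.051)
rect(m,P,"bar")
for z0 in (.056,.06,.065,.07,.074):
    m=(abs(X-.563)<.045)&(abs(Y-.07)<.05)&(abs(Z-z0)<.002)&(Y<.075)&(Y>.051); q=P[m]
    print(z0,len(q),np.percentile(q[:,1],[2,50,98]).round(4) if len(q) else "")
E
```

```text
bar 6221 c 562.7 72.0 wh 90.2 31.7 ang 1.76 z [75.4 77.5 78.6] mean [562.8  65.2]
0.056 302 [0.0674 0.0705 0.0748]
0.06 175 [0.0668 0.0682 0.0695]
0.065 136 [0.0527 0.0678 0.0695]
0.07 1236 [0.0511 0.053  0.0685]
0.074 154 [0.0589 0.0683 0.0746]
```

Emit:
play_rows([
  [25,[2.5,0,0],[0,0,0]],
  [25,[0,0,10],[0,0,0]],
  [25,[0,0,10],[0,0,0]],
  [25,[0,0,8],[0,0,0]],
  [25,[0,0,8],[0,0,0]],
  [25,[0,0,0],[0,0,0]],
])

```text
time: 8.2
eef_pos: [0.5627, 0.013, 0.0583]
eef_rot: [[0.999, 0.032, -0.004], [0.032, -0.999, -0.0], [-0.004, -0.0, -1.0]]
wrist_force: [-0.5, -0.3, -1.6]
grip_width: 0.0312
```

Emit:
play_rows([
  [25,[0,0,3],[0,0,0]],
  [25,[0,0,3],[0,0,0]],
  [25,[0,0,2],[0,0,0]],
  [25,[0,0,1],[0,0,0]],
  [25,[0,0,0],[0,0,0]],
])

```text
time: 8.62
eef_pos: [0.5645, 0.013, 0.0517]
eef_rot: [[0.999, 0.032, 0.0], [0.032, -0.999, 0.0], [0.0, -0.0, -1.0]]
wrist_force: [-0.3, 0.2, -2.4]
grip_width: 0.0313
```

Emit:
play_rows([
  [25,[0,0,1.5],[0,0,0]],
  [25,[0,0,1],[0,0,0]],
  [25,[0,0,0],[0,0,0]],
  [25,[0,0,0],[0,0,0]],
])

```text
time: 8.95
eef_pos: [0.5645, 0.013, 0.0493]
eef_rot: [[0.999, 0.032, -0.0], [0.032, -0.999, -0.0], [-0.0, 0.0, -1.0]]
wrist_force: [-0.1, 0.5, -1.4]
grip_width: 0.0311
```

Emit:
play_rows([
  [38,[0,0,0],[0,0,0]],
  [46,[0,0,0],[0,0,0]],
  [50,[0,0,0],[0,0,0]],
  [50,[0,0,0],[0,0,0]],
  [50,[0,0,0],[0,0,0]],
  [50,[0,0,-10],[0,0,0]],
  [50,[0,0,-25],[0,0,0]],
  [50,[0,0,-35],[0,0,0]],
  [50,[0,0,-40],[0,0,0]],
  [50,[0,0,0],[0,0,0]],
])

```text
time: 9.78
eef_pos: [0.5691, 0.0131, 0.1678]
eef_rot: [[0.999, 0.032, 0.012], [0.032, -0.999, 0.0], [0.012, 0.0, -1.0]]
wrist_force: [1.5, -0.4, 0.9]
grip_width: 0.0504
```

```bash
python3 - <<'E'
from w import *
s,c,P=wrist("w5");X,Y,Z=P[...,0],P[...,1],P[...,2]
print(s["eef_pos"],s["wrist_force"])
m=(abs(X-.563)<.03)&(abs(Y-.014)<.042)&(Z>.042)&(Z<.058)
rect(m,P,"drive")
E
```

```text
[0.56908427 0.01309872 0.16775221] [ 1.48872429 -0.38805198  0.90977018]
drive 3324 c 564.6 13.1 wh 32.0 69.3 ang 1.29 z [48.1 49.3 50.5] mean [564.6  14.5]
```

View pics/w5.png

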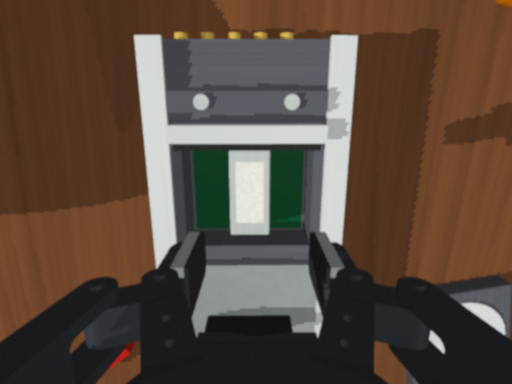

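The drive lies flat in the bay at image (249,192), with its top at 49 mm and released. Next I'll estimate where the bar stands and move behind the pull.

```bash
python3 - <<'E'
from w import *
s,c,P=wrist("w6");X,Y,Z=P[...,0],P[...,1],P[...,2]
im=c["img"]
for u in (215,245,275,300):
    print(u,[(v,round(1000*Y[v,u],1),round(1000*Z[v,u],1),int(im[v,u].mean())) for v in range(118,158,2)])
# fingertips in tool frame
Q=(P-np.array(s["eef_pos"]))@np.array(s["eef_rot"])
m=(abs(Q[...,0])<.06)&(abs(Q[...,1])<.03)&(Q[...,2]>-.03)&(Q[...,2]<.04)
print("fingers z", np.percentile(Q[m][:,2],[50,90,99,99.9]).round(4),"y",np.percentile(Q[m][:,1],[1,50,99]).round(4))
E
```

```text
215 [(118, np.float64(71.0), np.float64(53.5), 69), (120, np.float64(69.6), np.float64(53.5), 68), (122, np.float64(68.2), np.float64(53.5), 72), (124, np.float64(67.5), np.float64(65.8), 114), (126, np.float64(66.9), np.float64(76.9), 193), (128, np.float64(65.7), np.float64(77.7), 210), (130, np.float64(64.4), np.float64(77.2), 211), (132, np.float64(63.1), np.float64(77.8), 210), (134, np.float64(61.8), np.float64(78.0), 210), (136, np.float64(60.6), np.float64(78.3), 211), (138, np.float64(59.1), np.float64(77.3), 210), (140, np.float64(57.8), np.float64(76.9), 210), (142, np.float64(56.6), np.float64(78.4), 210), (144, np.float64(54.1), np.float64(68.3), 162), (146, np.float64(52.8), np.float64(68.9), 45), (148, np.float64(51.6), np.float64(70.2), 41), (150, np.float64(50.1), np.float64(69.6), 40), (152, np.float64(41.4), np.float64(19.9), 37), (154, np.float64(39.7), np.float64(20.2), 36), (156, np.float64(38.1), np.float64(20.7), 37)]
245 [(118, np.float64(71.7), np.float64(53.8), 69), (120, np.float64(70.3), np.float64(54.2), 69), (122, np.float64(68.9), np.float64(52.7), 72)
[... 2098 characters left out ...]
.4), 214), (132, np.float64(64.8), np.float64(77.4), 215), (134, np.float64(63.6), np.float64(78.2), 214), (136, np.float64(62.3), np.float64(78.0), 214), (138, np.float64(60.9), np.float64(76.7), 214), (140, np.float64(59.6), np.float64(77.0), 214), (142, np.float64(58.5), np.float64(78.9), 213), (144, np.float64(55.8), np.float64(67.3), 166), (146, np.float64(54.6), np.float64(68.6), 47), (148, np.float64(53.0), np.float64(67.2), 41), (150, np.float64(51.7), np.float64(67.9), 42), (152, np.float64(43.6), np.float64(19.7), 38), (154, np.float64(42.0), np.float64(20.2), 37), (156, np.float64(40.1), np.float64(19.1), 36)]
fingers z [-0.0124  0.0068  0.0153  0.0166] y [-0.0142 -0.0079  0.0096]
```

Emit:
play_rows([
  [50,[0,30,0],[0,0,0]],
  [30,[0,30,0],[0,0,0]],
  [10,[-1,30,0],[0,0,0]],
  [0,[-1,30,0],[0,0,0]],
  [0,[0,21,0],[0,0,0]],
  [0,[0,0,0],[0,0,0]],
  [0,[0,0,0],[0,0,0]],
  [0,[0,0,0],[0,0,0]],
  [0,[0,0,0],[0,0,0]],
])

```text
time: 10.63
eef_pos: [0.5666, -0.127, 0.1587]
eef_rot: [[0.999, 0.033, -0.001], [0.033, -0.999, 0.001], [-0.001, -0.001, -1.0]]
wrist_force: [0.5, -0.3, -0.6]
grip_width: -0.0001
```

```bash
python3 - <<'E'
from w import *
s,c,P=wrist("w7");X,Y,Z=P[...,0],P[...,1],P[...,2]
print(s["eef_pos"],s["wrist_force"],s["grip_width"])
Q=(P-np.array(s["eef_pos"]))@np.array(s["eef_rot"])
m=(abs(Q[...,0])<.06)&(abs(Q[...,1])<.03)&(Q[...,2]>-.03)&(Q[...,2]<.045)
print("fingers z", np.percentile(Q[m][:,2],[50,90,99,99.9]).round(4),"y",np.percentile(Q[m][:,1],[1,50,99]).round(4))
rect((abs(X-.566)<.05)&(abs(Y+.094)<.03)&(Z>.075)&(Z<.095),P,"pull")
E
```

```text
[ 0.56655436 -0.12699531  0.15874427] [ 0.50145959 -0.27153295 -0.60648577] -0.00011166392252801559
fingers z [-0.0185  0.0054  0.0138  0.0158] y [-0.0143 -0.0113  0.0091]
pull 2329 c 567.0 -96.0 wh 70.1 12.1 ang 1.88 z [79.8 86.5 87.6] mean [566.9 -95.4]
```

View pics/w7.png

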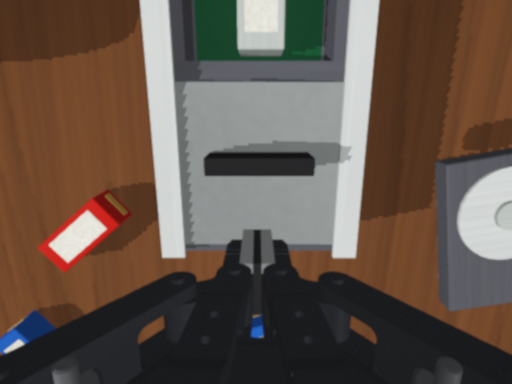

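The pull is at (259,163), the closed fingers are behind it, and the drive is in the bay. The seal front is at y≈50.5 mm and the hatch edge at y≈-43 mm, so I expect about 93 mm of free travel.

Emit:
play_rows([
  [0,[0,0,25],[0,0,0]],
  [0,[0,0,25],[0,0,0]],
  [0,[0,0,12],[0,0,0]],
  [0,[0,0,5],[0,0,0]],
  [0,[0,0,0],[0,0,0]],
  [0,[0,0,0],[0,0,0]],
  [0,[0,0,0],[0,0,0]],
  [0,[0,0,0],[0,0,0]],
])

```text
time: 11.35
eef_pos: [0.568, -0.128, 0.0936]
eef_rot: [[0.999, 0.032, 0.002], [0.032, -0.999, -0.0], [0.002, 0.001, -1.0]]
wrist_force: [-0.5, -0.5, -0.2]
grip_width: 0.0001
```

Emit:
play_rows([
  [0,[0,-1.5,0],[0,0,0]],
  [0,[0,-1.5,0],[0,0,0]],
  [0,[0,-1.5,0],[0,0,0]],
  [0,[0,-1.5,0],[0,0,0]],
  [0,[0,-1.5,0],[0,0,0]],
  [0,[0,-1.5,0],[0,0,0]],
  [0,[0,-1.5,0],[0,0,0]],
  [0,[0,-1.5,0],[0,0,0]],
  [0,[0,-1.5,0],[0,0,0]],
  [0,[0,-1.5,0],[0,0,0]],
  [0,[0,-1.5,0],[0,0,0]],
  [0,[0,-1.5,0],[0,0,0]],
])

```text
time: 12.35
eef_pos: [0.5665, -0.1111, 0.0923]
eef_rot: [[1.0, 0.031, -0.0], [0.031, -1.0, -0.003], [-0.0, 0.003, -1.0]]
wrist_force: [0.7, -4.7, -0.3]
grip_width: 0.0001
```

Emit:
play_rows([
  [0,[0,-1.5,0],[0,0,0]],
  [0,[0,-1.5,0],[0,0,0]],
  [0,[0,-1.5,0],[0,0,0]],
  [0,[0,-1.5,0],[0,0,0]],
  [0,[0,-1.5,0],[0,0,0]],
  [0,[0,-1.5,0],[0,0,0]],
  [0,[0,-1.5,0],[0,0,0]],
  [0,[0,-1.5,0],[0,0,0]],
  [0,[0,-1.5,0],[0,0,0]],
  [0,[0,-1.5,0],[0,0,0]],
  [0,[0,-1.5,0],[0,0,0]],
  [0,[0,-1.5,0],[0,0,0]],
])

```text
time: 13.35
eef_pos: [0.5659, -0.0931, 0.0923]
eef_rot: [[1.0, 0.031, -0.0], [0.031, -1.0, -0.003], [-0.0, 0.003, -1.0]]
wrist_force: [-0.2, -5.1, -0.1]
grip_width: -0.0001
```

Emit:
play_rows([
  [0,[0,-1.5,0],[0,0,0]],
  [0,[0,-1.5,0],[0,0,0]],
  [0,[0,-1.5,0],[0,0,0]],
  [0,[0,-1.5,0],[0,0,0]],
  [0,[0,-1.5,0],[0,0,0]],
  [0,[0,-1.5,0],[0,0,0]],
  [0,[0,-1.5,0],[0,0,0]],
  [0,[0,-1.5,0],[0,0,0]],
  [0,[0,-1.5,0],[0,0,0]],
  [0,[0,-1.5,0],[0,0,0]],
  [0,[0,-1.5,0],[0,0,0]],
  [0,[0,-1.5,0],[0,0,0]],
])

```text
time: 14.35
eef_pos: [0.5653, -0.0752, 0.0923]
eef_rot: [[1.0, 0.031, -0.0], [0.031, -1.0, -0.003], [-0.0, 0.003, -1.0]]
wrist_force: [-0.5, -3.9, -0.9]
grip_width: 0.0
```

Emit:
play_rows([
  [0,[0,-1.5,0],[0,0,0]],
  [0,[0,-1.5,0],[0,0,0]],
  [0,[0,-1.5,0],[0,0,0]],
  [0,[0,-1.5,0],[0,0,0]],
  [0,[0,-1.5,0],[0,0,0]],
  [0,[0,-1.5,0],[0,0,0]],
  [0,[0,-1.5,0],[0,0,0]],
  [0,[0,-1.5,0],[0,0,0]],
  [0,[0,-1.5,0],[0,0,0]],
  [0,[0,-1.5,0],[0,0,0]],
  [0,[0,-1.5,0],[0,0,0]],
  [0,[0,-1.5,0],[0,0,0]],
])

```text
time: 15.35
eef_pos: [0.5647, -0.0571, 0.0923]
eef_rot: [[1.0, 0.031, -0.0], [0.031, -1.0, -0.003], [-0.0, 0.003, -1.0]]
wrist_force: [0.6, -4.7, -0.4]
grip_width: 0.0
```

Emit:
play_rows([
  [0,[0,-1.2,0],[0,0,0]],
  [0,[0,-1.2,0],[0,0,0]],
  [0,[0,-1.2,0],[0,0,0]],
  [0,[0,-1.2,0],[0,0,0]],
  [0,[0,-1.2,0],[0,0,0]],
  [0,[0,-1.2,0],[0,0,0]],
  [0,[0,-1.2,0],[0,0,0]],
  [0,[0,-1.2,0],[0,0,0]],
  [0,[0,-1.2,0],[0,0,0]],
  [0,[0,-1.2,0],[0,0,0]],
  [0,[0,-1.2,0],[0,0,0]],
  [0,[0,-1.2,0],[0,0,0]],
])

```text
time: 16.35
eef_pos: [0.5642, -0.0427, 0.0923]
eef_rot: [[1.0, 0.031, -0.0], [0.031, -1.0, -0.002], [-0.0, 0.002, -1.0]]
wrist_force: [0.5, -4.8, 0.4]
grip_width: 0.0
```

Next I'll move to about -0.025, then creep.

Emit:
play_rows([
  [0,[0,-1.2,0],[0,0,0]],
  [0,[0,-1.2,0],[0,0,0]],
  [0,[0,-1.2,0],[0,0,0]],
  [0,[0,-1.2,0],[0,0,0]],
  [0,[0,-1.2,0],[0,0,0]],
  [0,[0,-1.2,0],[0,0,0]],
  [0,[0,-1.2,0],[0,0,0]],
  [0,[0,-1.2,0],[0,0,0]],
  [0,[0,-1.2,0],[0,0,0]],
  [0,[0,-1.2,0],[0,0,0]],
  [0,[0,-1.2,0],[0,0,0]],
  [0,[0,-1.2,0],[0,0,0]],
])

```text
time: 17.35
eef_pos: [0.5638, -0.0282, 0.0923]
eef_rot: [[1.0, 0.031, -0.0], [0.031, -1.0, -0.002], [-0.0, 0.002, -1.0]]
wrist_force: [-0.7, -5.0, -1.0]
grip_width: 0.0
```

Emit:
play_rows([
  [0,[0,-0.5,0],[0,0,0]],
  [0,[0,-0.5,0],[0,0,0]],
  [0,[0,-0.5,0],[0,0,0]],
  [0,[0,-0.5,0],[0,0,0]],
  [0,[0,-0.5,0],[0,0,0]],
  [0,[0,-0.5,0],[0,0,0]],
  [0,[0,-0.5,0],[0,0,0]],
  [0,[0,-0.5,0],[0,0,0]],
])

```text
time: 18.02
eef_pos: [0.5636, -0.024, 0.0923]
eef_rot: [[1.0, 0.031, -0.0], [0.031, -1.0, -0.002], [-0.0, 0.002, -1.0]]
wrist_force: [0.3, -4.1, -1.2]
grip_width: -0.0
```

Emit:
play_rows([
  [0,[0,-0.4,0],[0,0,0]],
  [0,[0,-0.4,0],[0,0,0]],
  [0,[0,-0.4,0],[0,0,0]],
  [0,[0,-0.4,0],[0,0,0]],
  [0,[0,-0.4,0],[0,0,0]],
])

```text
time: 18.43
eef_pos: [0.5636, -0.0219, 0.0923]
eef_rot: [[1.0, 0.031, -0.0], [0.031, -1.0, -0.001], [-0.0, 0.001, -1.0]]
wrist_force: [0.1, -5.6, -0.2]
grip_width: 0.0003
```

Emit:
play_rows([
  [0,[0,-0.4,0],[0,0,0]],
  [0,[0,-0.4,0],[0,0,0]],
  [0,[0,-0.4,0],[0,0,0]],
  [0,[0,-0.4,0],[0,0,0]],
])

```text
time: 18.77
eef_pos: [0.5635, -0.0203, 0.0923]
eef_rot: [[1.0, 0.031, -0.0], [0.031, -1.0, -0.001], [-0.0, 0.001, -1.0]]
wrist_force: [0.2, -4.9, -0.9]
grip_width: -0.0002
```

Emit:
play_rows([
  [0,[0,-0.3,0],[0,0,0]],
  [0,[0,-0.3,0],[0,0,0]],
  [0,[0,-0.3,0],[0,0,0]],
  [0,[0,0,0],[0,0,0]],
])

```text
time: 19.1
eef_pos: [0.5635, -0.0196, 0.0923]
eef_rot: [[1.0, 0.031, -0.0], [0.031, -1.0, -0.002], [-0.0, 0.002, -1.0]]
wrist_force: [-0.9, -5.1, 0.3]
grip_width: -0.0003
```

Emit:
play_rows([
  [0,[0,-0.3,0],[0,0,0]],
  [0,[0,-0.3,0],[0,0,0]],
  [0,[0,0,0],[0,0,0]],
])

```text
time: 19.35
eef_pos: [0.5634, -0.0191, 0.0923]
eef_rot: [[1.0, 0.031, -0.0], [0.031, -1.0, -0.002], [-0.0, 0.002, -1.0]]
wrist_force: [-0.1, -6.3, -1.1]
grip_width: -0.0001
```

Emit:
play_rows([
  [0,[0,-0.3,0],[0,0,0]],
  [0,[0,-0.3,0],[0,0,0]],
  [0,[0,-0.3,0],[0,0,0]],
  [0,[0,0,0],[0,0,0]],
])

```text
time: 19.68
eef_pos: [0.5635, -0.0184, 0.0923]
eef_rot: [[1.0, 0.031, -0.0], [0.031, -1.0, -0.002], [-0.0, 0.002, -1.0]]
wrist_force: [1.2, -6.8, 0.4]
grip_width: 0.0005
```

Emit:
play_rows([
  [0,[0,-0.3,0],[0,0,0]],
  [0,[0,-0.3,0],[0,0,0]],
  [0,[0,0,0],[0,0,0]],
])

```text
time: 19.93
eef_pos: [0.5634, -0.0179, 0.0923]
eef_rot: [[1.0, 0.031, -0.0], [0.031, -1.0, -0.003], [-0.0, 0.003, -1.0]]
wrist_force: [0.3, -7.3, -0.5]
grip_width: -0.0
```

Emit:
play_rows([
  [0,[0,-0.3,0],[0,0,0]],
  [0,[0,0,0],[0,0,0]],
  [0,[0,0,0],[0,0,0]],
])

```text
time: 20.18
eef_pos: [0.5634, -0.0176, 0.0923]
eef_rot: [[1.0, 0.031, -0.0], [0.031, -1.0, -0.003], [-0.0, 0.003, -1.0]]
wrist_force: [0.1, -7.3, -0.8]
grip_width: -0.0005
```

Emit:
play_rows([
  [0,[0,-0.3,0],[0,0,0]],
  [0,[0,0,0],[0,0,0]],
  [0,[0,0,0],[0,0,0]],
])

```text
time: 20.43
eef_pos: [0.5635, -0.0174, 0.0923]
eef_rot: [[1.0, 0.031, 0.0], [0.031, -1.0, -0.003], [-0.0, 0.003, -1.0]]
wrist_force: [-0.6, -7.1, -0.1]
grip_width: 0.0004
```

Emit:
play_rows([
  [0,[0,-0.3,0],[0,0,0]],
  [0,[0,0,0],[0,0,0]],
  [0,[0,0,0],[0,0,0]],
])

```text
time: 20.68
eef_pos: [0.5634, -0.0171, 0.0923]
eef_rot: [[1.0, 0.031, -0.0], [0.031, -1.0, -0.003], [-0.0, 0.003, -1.0]]
wrist_force: [-0.5, -7.3, -0.4]
grip_width: -0.0002
```

Emit:
play_rows([
  [0,[0,-0.2,0],[0,0,0]],
  [0,[0,0,0],[0,0,0]],
  [0,[0,0,0],[0,0,0]],
])

```text
time: 20.93
eef_pos: [0.5634, -0.017, 0.0923]
eef_rot: [[1.0, 0.031, -0.0], [0.031, -1.0, -0.003], [-0.0, 0.003, -1.0]]
wrist_force: [0.6, -7.9, -0.1]
grip_width: 0.0002
```

Emit:
play_rows([
  [0,[0,-0.2,0],[0,0,0]],
  [0,[0,0,0],[0,0,0]],
  [0,[0,0,0],[0,0,0]],
])

```text
time: 21.18
eef_pos: [0.5634, -0.0168, 0.0923]
eef_rot: [[1.0, 0.031, -0.0], [0.031, -1.0, -0.003], [-0.0, 0.003, -1.0]]
wrist_force: [0.2, -7.1, 0.1]
grip_width: 0.0004
```

Emit:
play_rows([
  [0,[0,-0.2,0],[0,0,0]],
  [0,[0,0,0],[0,0,0]],
  [0,[0,0,0],[0,0,0]],
])

```text
time: 21.43
eef_pos: [0.5634, -0.0166, 0.0923]
eef_rot: [[1.0, 0.031, -0.0], [0.031, -1.0, -0.003], [-0.0, 0.003, -1.0]]
wrist_force: [-0.3, -7.6, -0.2]
grip_width: 0.0003
```

Emit:
play_rows([
  [0,[0,-0.2,0],[0,0,0]],
  [0,[0,0,0],[0,0,0]],
  [0,[0,0,0],[0,0,0]],
])

```text
time: 21.68
eef_pos: [0.5634, -0.0165, 0.0923]
eef_rot: [[1.0, 0.031, -0.0], [0.031, -1.0, -0.003], [-0.0, 0.003, -1.0]]
wrist_force: [0.8, -8.0, -1.1]
grip_width: 0.0002
```

Emit:
play_rows([
  [0,[0,-0.2,0],[0,0,0]],
  [0,[0,0,0],[0,0,0]],
  [0,[0,0,0],[0,0,0]],
])

```text
time: 21.93
eef_pos: [0.5634, -0.0164, 0.0923]
eef_rot: [[1.0, 0.031, -0.0], [0.031, -1.0, -0.004], [-0.0, 0.004, -1.0]]
wrist_force: [0.4, -6.9, -0.2]
grip_width: 0.0
```

Emit:
play_rows([
  [0,[0,-0.2,0],[0,0,0]],
  [0,[0,0,0],[0,0,0]],
  [0,[0,0,0],[0,0,0]],
])

```text
time: 22.18
eef_pos: [0.5634, -0.0163, 0.0923]
eef_rot: [[1.0, 0.031, -0.0], [0.031, -1.0, -0.004], [-0.0, 0.004, -1.0]]
wrist_force: [0.8, -8.7, -0.7]
grip_width: -0.0003
```

Emit:
play_rows([
  [0,[0,-0.2,0],[0,0,0]],
  [0,[0,0,0],[0,0,0]],
  [0,[0,0,0],[0,0,0]],
])

```text
time: 22.43
eef_pos: [0.5634, -0.0163, 0.0923]
eef_rot: [[1.0, 0.031, -0.0], [0.031, -1.0, -0.004], [-0.0, 0.004, -1.0]]
wrist_force: [-0.3, -9.4, -0.4]
grip_width: -0.0001
```

Emit:
play_rows([
  [0,[0,-0.3,0],[0,0,0]],
  [0,[0,0,0],[0,0,0]],
  [0,[0,0,0],[0,0,0]],
])

```text
time: 22.68
eef_pos: [0.5634, -0.0161, 0.0923]
eef_rot: [[1.0, 0.031, 0.0], [0.031, -1.0, -0.005], [-0.0, 0.005, -1.0]]
wrist_force: [1.0, -10.3, 0.2]
grip_width: 0.0001
```

Emit:
play_rows([
  [0,[0,-0.3,0],[0,0,0]],
  [0,[0,0,0],[0,0,0]],
  [0,[0,0,0],[0,0,0]],
])

```text
time: 22.93
eef_pos: [0.5634, -0.016, 0.0923]
eef_rot: [[1.0, 0.031, 0.0], [0.031, -1.0, -0.005], [-0.0, 0.005, -1.0]]
wrist_force: [0.4, -10.4, 0.1]
grip_width: 0.0
```

Emit:
play_rows([
  [0,[0,-0.2,0],[0,0,0]],
  [0,[0,0,0],[0,0,0]],
  [0,[0,0,0],[0,0,0]],
])

```text
time: 23.18
eef_pos: [0.5634, -0.016, 0.0923]
eef_rot: [[1.0, 0.031, 0.0], [0.031, -1.0, -0.005], [-0.0, 0.005, -1.0]]
wrist_force: [0.2, -10.6, -0.1]
grip_width: -0.0001
```

Emit:
play_rows([
  [0,[0,-0.3,0],[0,0,0]],
  [0,[0,0,0],[0,0,0]],
  [0,[0,0,0],[0,0,0]],
])

```text
time: 23.43
eef_pos: [0.5634, -0.0159, 0.0923]
eef_rot: [[1.0, 0.03, 0.0], [0.03, -1.0, -0.006], [-0.0, 0.006, -1.0]]
wrist_force: [0.0, -11.0, -0.0]
grip_width: -0.0002
```

Emit:
play_rows([
  [0,[0,-0.3,0],[0,0,0]],
  [0,[0,0,0],[0,0,0]],
  [0,[0,0,0],[0,0,0]],
])

```text
time: 23.68
eef_pos: [0.5634, -0.0157, 0.0923]
eef_rot: [[1.0, 0.03, 0.0], [0.03, -1.0, -0.006], [-0.0, 0.006, -1.0]]
wrist_force: [0.5, -12.1, -0.2]
grip_width: -0.0004
```

Emit:
play_rows([
  [0,[0,-0.2,0],[0,0,0]],
  [0,[0,0,0],[0,0,0]],
  [0,[0,0,0],[0,0,0]],
])

```text
time: 23.93
eef_pos: [0.5634, -0.0157, 0.0923]
eef_rot: [[1.0, 0.03, -0.0], [0.03, -1.0, -0.006], [-0.0, 0.006, -1.0]]
wrist_force: [0.4, -12.2, -1.2]
grip_width: 0.0001
```

Emit:
play_rows([
  [0,[0,-0.3,0],[0,0,0]],
  [0,[0,0,0],[0,0,0]],
  [0,[0,0,0],[0,0,0]],
])

```text
time: 24.18
eef_pos: [0.5634, -0.0156, 0.0923]
eef_rot: [[1.0, 0.03, 0.0], [0.03, -1.0, -0.007], [-0.0, 0.007, -1.0]]
wrist_force: [0.2, -12.4, 0.1]
grip_width: 0.0003
```

Emit:
play_rows([
  [0,[0,0,0],[0,0,0]],
  [0,[0,0,0],[0,0,0]],
  [0,[0,0,0],[0,0,0]],
])

```text
time: 24.43
eef_pos: [0.5634, -0.0156, 0.0924]
eef_rot: [[1.0, 0.03, 0.0], [0.03, -1.0, -0.007], [-0.0, 0.007, -1.0]]
wrist_force: [0.7, -13.1, 0.3]
grip_width: -0.0001
```

Emit:
play_rows([
  [0,[0,0,0],[0,0,0]],
  [0,[0,0,0],[0,0,0]],
  [0,[0,0,0],[0,0,0]],
])

```text
time: 24.68
eef_pos: [0.5634, -0.0156, 0.0924]
eef_rot: [[1.0, 0.03, 0.0], [0.03, -1.0, -0.007], [-0.0, 0.007, -1.0]]
wrist_force: [0.7, -13.4, -0.7]
grip_width: -0.0002
```

The push is holding at about 13 N. Now I'll back off slowly and check that the hatch stays.

Emit:
play_rows([
  [0,[0,0.5,0],[0,0,0]],
  [0,[0,1,0],[0,0,0]],
  [0,[0,1,0],[0,0,0]],
  [0,[0,2,0],[0,0,0]],
  [0,[0,4,0],[0,0,0]],
  [0,[0,6,0],[0,0,0]],
  [0,[0,5,0],[0,0,0]],
  [0,[0,0,0],[0,0,0]],
])

```text
time: 25.35
eef_pos: [0.564, -0.0327, 0.0924]
eef_rot: [[1.0, 0.031, 0.0], [0.031, -1.0, 0.0], [0.0, -0.0, -1.0]]
wrist_force: [-0.7, -0.6, 0.9]
grip_width: -0.0002
```

Emit:
play_rows([
  [0,[0,0,-15],[0,0,0]],
  [0,[0,0,-25],[0,0,0]],
  [0,[0,0,-25],[0,0,0]],
  [0,[0,5,-10],[0,0,0]],
  [0,[0,0,0],[0,0,0]],
  [0,[0,0,0],[0,0,0]],
  [0,[0,0,0],[0,0,0]],
])

```text
time: 25.93
eef_pos: [0.5633, -0.0369, 0.1659]
eef_rot: [[0.999, 0.032, -0.002], [0.032, -0.999, 0.0], [-0.002, -0.0, -1.0]]
wrist_force: [-0.3, 0.0, -0.7]
grip_width: 0.0001
```

```bash
python3 - <<'E'
from w import *
s,c,P=wrist("w8");X,Y,Z=P[...,0],P[...,1],P[...,2]
print(s["eef_pos"],s["wrist_force"])
rect((abs(X-.566)<.05)&(abs(Y-.002)<.03)&(Z>.08)&(Z<.095),P,"pull")
for u in (225,259,290):
    print([(v,round(1000*Y[v,u],1),round(1000*Z[v,u],1),int(c["img"][v,u].mean())) for v in range(60,120,3)])
E
```

```text
[ 0.56325975 -0.03692867  0.1658858 ] [-0.33120333  0.00442619 -0.66303647]
pull 2044 c 563.8 1.6 wh 70.3 11.9 ang 1.88 z [84.9 86.6 87.6] mean [563.9   1.9]
[(60, np.float64(57.3), np.float64(78.7), 211), (63, np.float64(56.2), np.float64(73.7), 167), (66, np.float64(55.0), np.float64(67.8), 47), (69, np.float64(53.3), np.float64(66.7), 42), (72, np.float64(52.0), np.float64(61.0), 148), (75, np.float64(50.0), np.float64(61.1), 152), (78, np.float64(48.1), np.float64(61.5), 152), (81, np.float64(46.2), np.float64(61.1), 150), (84, np.float64(44.3), np.float64(60.1), 149), (87, np.float64(42.3), np.float64(60.1), 149), (90, np.float64(40.3), np.float64(60.3), 149), (93, np.float64(38.4), np.float64(60.0), 148), (96, np.float64(36.4), np.float64(60.6), 148), (99, np.float64(34.3), np.float64(62.6), 148), (102, np.float64(32.3), np.float64(61.6), 148), (105, np.float64(30.3), np.float64(61.3), 148), (108, np.float64(28.3), np.float64(61.6), 148), (111, np.float64(26.3), np.float64(61.4), 148), (114, np.float64(24.2), np.float64(60.4), 147), (117, np.float64(22.2), np.float64(60.8), 148
[... 1192 characters left out ...]
oat64(51.5), np.float64(60.0), 155), (78, np.float64(49.6), np.float64(60.2), 154), (81, np.float64(47.6), np.float64(60.3), 153), (84, np.float64(45.7), np.float64(59.9), 153), (87, np.float64(43.8), np.float64(59.8), 154), (90, np.float64(41.8), np.float64(60.2), 153), (93, np.float64(39.8), np.float64(59.6), 153), (96, np.float64(37.8), np.float64(60.0), 152), (99, np.float64(35.8), np.float64(61.5), 152), (102, np.float64(33.8), np.float64(59.9), 152), (105, np.float64(31.8), np.float64(60.1), 153), (108, np.float64(29.8), np.float64(60.3), 153), (111, np.float64(27.7), np.float64(60.8), 152), (114, np.float64(25.7), np.float64(61.5), 153), (117, np.float64(23.6), np.float64(60.1), 153)]
```

View pics/w8.png

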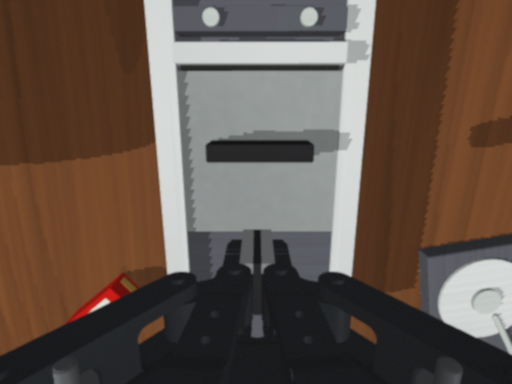

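The picture shows the hatch up against the seal: the pull is at (260,151), the hatch edge meets the seal at row 68, and the bay is covered. The fingers touch nothing, so I'm handing the job in.

```bash
python3 - <<'E'
from station import r
print(r.job_done(), r.get_state()["time"])
E
```

```text
the job is handed in; nothing more can be done
the job is handed in; nothing more can be done
```

I put the steel drive cartridge flat in the bay, pushed the hatch home against the frame, and handed the job in at about 26 s. No verdict came back.

- **Drive:** after release, the wrist camera put it near the middle of the bay, about 2 mm off in x and 1 mm in y. Its top was at 49 mm, where lying flat on the floor would give 50 mm. I did not measure it again once the hatch covered it.
- **Hatch:** it slid at about 5 N. The seal took the push to about 8 N, and I brought it up slowly to about 13 N and held it there. By the spring figures that presses the bar back about 1 mm, below the 1.7 mm limit. I could not read the bar directly.
- **After letting go:** the pull had moved about 97 mm in all, against about 93 mm measured to the uncompressed seal. The extra 3 to 4 mm matches a flat seal with the bar slightly pressed, though the cameras are only good to about 2 mm. The wrist force read about zero with the fingers raised clear.
- **Other objects:** the arm was not sent near the cup, the screwdriver, the old drive or the coloured look-alikes. I did not measure their positions again at the end.

No check failed or disagreed beyond camera accuracy.

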